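Make up a titration set and an ignition set for the chemistry class

ROBOT

A 6-joint arm with a two-finger parallel gripper is mounted at the origin on the work surface. World frame = base frame: x ahead of the robot, y to its left, z up, the work surface at z = 0. Lengths are in m, angles in rad, forces in N, time in s.
With the tool pointing down it reaches from about 0.375 to 0.9 m from the base axis. Payload 3.1 kg.
Tool frame: the origin (TCP) lies at the centre of the arm's flange, where the gripper is bolted on; the fingertips stand robot.tip_extent ahead of it and the grasp point (between the pads) lies 164 mm ahead of it (robot.tip_extent is the distance from the TCP to the fingertips, in m); z points along the fingers, y is the line along which they close (so a half turn about z gives the same grasp; the last joint's range is limited). The gripper opens to 87 mm and grips with 3 to 60 N. Pads are 19 mm wide; open, the fingers measure 117 mm over their backs; the gripper's body (75 mm by 190 mm) begins 51 mm behind the grasp point.
Start: joints at [0.985, 0.527, 1.433, -0, 1.181, -0.178], TCP at [0.248, 0.574, 0.405] pointing down, gripper open.
Joint ranges: [-3.08, 3.08], [-0.75, 2.2], [0.22, 2.44], [-1.43, 4.57], [0, 2.65], [-2.85, 2.85]. Speed limits (rad/s): [2.79, 2.79, 3.14, 3.14, 3.14, 3.14].

INTERFACE

Orientations are given as a unit quaternion [x, y, z, w].
In Python, from rig import get_obs, camera, hand_in, cut_out, robot gives the robot as it stands.
- The arm moves only by the tool step_arm, never from a script. Its argument "rows" is a list of rows, each a list of 6 numbers: the shift along the world's x, y, z in m, then the turn, a rotation vector about the world's x, y, z in degrees. A call has 1 to 12 rows; each row shifts and turns the commanded pose from where the row before left it; what a row does not reach is not made up. A row lasts 1/8 s, in which the tool goes at most 62.5 mm and 10.7 degrees, less where a joint would pass 70% of its speed; a pose out of reach is approached as far as the arm can. A call is refused whole if a number of a shift passes 0.0625 or a number of a turn 10.7, either way. A call with a gripper value outside its range is refused whole. "jaw" is the finger opening in m, from 0 to 0.087, set as the call begins (left out, the last holds). The fingers move at their own pace and stop on an object; "squeeze" is the grip in N (left out, the last holds). Time passes only in rows, so rows that do not move let the fingers close. It gives the time, the measured TCP pose, the force, the opening and the grip force at its end, in the units of the state.
- get_obs(): the state, without advancing time (a new reading comes with each control period).
- camera(name): name is "scene" or "top" or "wrist"; returns a dict with "pixels" (400x640x3 uint8, blue, green, red), "depth" (400x640 float32, m along the optical axis (not along the pixel's ray), 0 where there is no reading), "fov_y" (degrees; the focal length in pixels is half the picture's height over the tangent of half this angle, whatever the lens; pixels are square), "cx", "cy" (the principal point, pixels), "extrinsics" (4x4, takes a point from camera to world coordinates); the wrist camera has in their place "mount" (4x4, takes a point from camera to tool coordinates, whose origin is the TCP and whose axes are the flange's). Camera axes: x right, y up, looking along -z (the intrinsics and any distortion apply to the point x, -y, -z); pixel columns grow to the right and rows downward; lengths in m; the calibration is good to about 2 mm. A picture is of the moment at which its call begins: read the wrist's pose just before it.
- hand_in(): hands the job in; it is judged then, once.
Trained networks look in the newest picture that a camera, given by its name, has taken for a name from the list of things; names that differ only in an ending like _2 or _b are one class to them, and where a whole thing is asked for, a point or a joint stands for the part that bears it (a point fixed in the world has none). Each returns a list of dicts, best first, with "confidence" (0 to 1); they miss things now and then, are a little off and sometimes report something else, mostly with a low value. They report only what shows in the picture. A call takes as long as a camera call.
- cut_out(label, camera): "region" (400x640 bool, what is visible of it) and "extent" ([centre column, centre row, width, height] in pixels, round what is visible of it).
The state is a dict: "time": time; "q": joint angles; "joint_velocities": joint speeds; "joint_torque": joint torques, N m; "position": TCP position; "tool_rot": TCP orientation; "ft_force": force on the tool from outside, world axes, zero at the start; "moment": the same for the moment, N m; "grip_width": finger opening in m; "grip_force": force on a finger pad.
Only numpy, scipy, OpenCV 4.12 (cv2) and the standard library are available. Lean on these libraries where they do the work, as an engineer would, in place of code of your own. Each camera call takes 0.05 s, during which the arm holds its last target. There are 200 camera calls.

TASK

Make up the two practical sets from the glassware on the bench. The titration set goes in the three-compartment tray: the small conical flask in the large compartment, and the small beaker and the dropping bottle in the two small compartments, one in each, either way round; the ignition set goes in the two-compartment tray: the crucible and the weighing bottle, one in each compartment, either way round. Stand every piece upright on the floor of its compartment without dropping it or tipping it over, and leave the larger spare beaker and the larger spare flask standing where they are.

Things in the scene. Friction and masses are not known exactly. Their poses are not given: they have to be found in the camera images.
- titration_tray: Fixed shallow grey tray with THREE compartments, 132 (x) x 164 (y) x 20 mm high, rim lip 7 mm further out. Floor, walls and partitions 4 mm thick. Origin: centre of the underside. In its frame the large compartment, inside 124 (x) x 88 (y) mm, is centred at x 0, y -34 mm; the two small ones, inside 60 (x) x 64 (y) mm, at x -32, y +46 and x +32, y +46 mm.
- ignition_tray: Fixed shallow grey tray with TWO equal compartments, 72 (x) x 140 (y) x 20 mm high, rim lip 7 mm further out. Floor, walls and partition 4 mm thick. Origin: centre of the underside. In its frame the compartments, each inside 64 (x) x 64 (y) mm, are centred at x 0, y -34 and x 0, y +34 mm.
- flask: The small conical flask, clear glass, 106 mm tall: base 64 mm across, cone narrowing from 10 mm to 72 mm height, straight neck 22 mm across from 78 to 100 mm height, lip 27 mm across at the top; 75 g or so. Its origin is the centre of its underside, z up.
- beaker: The small beaker, clear glass, open-topped cylinder 42 mm across and 60 mm tall, 45 mm across at the rim, with a small spout lip that sticks out 7 mm at the rim on its +y side; 35 g or so. Its origin is the centre of its underside, z up.
- dropping_bottle: Dropping bottle: amber glass body 34 mm across, straight up to 48 mm height, sloping shoulder, black cap 22 mm across from 59 to 75 mm, black rubber teat up to 96 mm; 60 g or so. Its origin is the centre of its underside, z up.
- crucible: White porcelain crucible, a small open bowl-like cup 37 mm tall: foot 24 mm across, widening to 44 mm at 27 mm height, with an upright rim band 44 mm across from 27 to 37 mm height, wall 2.5 mm; 35 g or so. Its origin is the centre of its underside, z up.
- weighing_bottle: Weighing bottle: clear glass cylinder 30 mm across up to 40 mm height, closed by a glass cap 33 mm across from 40 to 50 mm (fast on the bottle), with a knob 12 mm across on top; 66 mm tall over all; 40 g or so. Its origin is the centre of its underside, z up.
- spare_beaker: Bystander: the larger beaker, clear glass, 60 mm across and 80 mm tall. It and the five pieces of the sets start side by side in one gently curved row across the robot's front (along world y), some 100 mm apart, in any order. Belongs to no set. Its origin is the centre of its underside, z up.
- spare_flask: Bystander: the larger conical flask, clear glass, base 80 mm across, 132 mm tall, standing in the middle between the trays. Belongs to no set. Its origin is the centre of its underside, z up.

How it is judged:
By the outcome, as a careful person would: the job done as asked, in the order asked, and still so for the second after the job is handed in, with the robot touching nothing.
It also fails if it takes over 128 s, if anything falls off the work surface, if the arm or the gripper's body presses on something with over 40 N, if the wrist force passes 120 N, or if a joint passes its speed limit or range.

## Working session

There is one attempt and no reset: what is moved stays moved. The work goes in short steps, Python scripts to look and compute and a tool call to move; the robot and the scene stay as the last step left them, time stands still between calls to the robot, and variables do not carry over. Pictures are saved under pics/ and viewed, at most 14 in all, crops included, and the job is handed in when it is done.

Besides the shell and the picture viewer there is one more tool, called as name(argument=value, ...), one argument or row to a line, values as JSON. step_arm: Moves the arm, as the interface text tells. Its arguments: {"type":"object","properties":{"rows":{"type":"array"},"jaw":{"type":"number"},"squeeze":{"type":"number"}},"required":["rows"]}

```bash
ls; mkdir -p pics; cat > h.py <<'E'
import numpy as np, cv2
from rig import get_obs, camera, hand_in, cut_out, robot
from scipy.spatial.transform import Rotation as R
def T_of(c):
    if 'extrinsics' in c: return np.array(c['extrinsics'])
    o=c['obs']; T=np.eye(4); T[:3,:3]=R.from_quat(o['tool_rot']).as_matrix(); T[:3,3]=o['position']
    return T@np.array(c['mount'])
def shot(name):
    o=get_obs(); c=camera(name); c['obs']=o; c['T']=T_of(c); return c
def f(c): return 200/np.tan(np.radians(c['fov_y'])/2)
def cloud(c,d=None):
    d=c['depth'] if d is None else d
    v,u=np.mgrid[0:400,0:640]; F=f(c)
    P=np.stack([(u-c['cx'])/F*d,-(v-c['cy'])/F*d,-d],-1)
    return P@c['T'][:3,:3].T+c['T'][:3,3]
def ray(c,u,v,z):
    F=f(c); r=c['T'][:3,:3]@np.array([(u-c['cx'])/F,-(v-c['cy'])/F,-1]); o=c['T'][:3,3]
    return o+r*(z-o[2])/r[2]
E
python3 - <<'E'
from h import *
print(robot, get_obs())
for n in ('scene','top'):
    c=shot(n); cv2.imwrite(f'pics/{n}0.png',c['pixels']); print(n,{k:v for k,v in c.items() if k not in('pixels','depth','obs')})
    P=cloud(c); np.savez(f'{n}0.npz',P=P,d=c['depth'])
    for l in 'titration_tray ignition_tray flask beaker dropping_bottle crucible weighing_bottle spare_beaker spare_flask'.split():
        for r in cut_out(l,n)[:3]:
            m=r['region']&(c['depth']>0); q=P[m]
            print(l,round(r['confidence'],2),np.round(r['extent']),m.sum(),np.round(np.median(q,0),3) if len(q) else '',np.round(np.percentile(q,[2,98],axis=0),3).tolist() if len(q) else '')
E
```

```text
pics
<Robot object at 0x7fe57d35fe00> {'time': 0.0, 'q': array([ 9.84449364e-01,  5.28489536e-01,  1.43393699e+00, -1.46677953e-05,
        1.18137258e+00, -1.78502780e-01]), 'joint_velocities': array([ 0.00052164, -0.0002938 , -0.00027684, -0.00186356, -0.00151777,
        0.00031357]), 'joint_torque': array([ 3.84766763e-04, -4.40044641e+01, -1.76594245e+01,  6.33439980e-02,
        5.83189214e-02, -1.86041143e-04]), 'position': array([0.2476729 , 0.57344889, 0.4037458 ]), 'tool_rot': array([ 2.02508846e-01,  9.79279812e-01, -1.02606078e-03, -4.05399764e-04]), 'ft_force': array([0.02169595, 0.97557316, 0.20138139]), 'moment': array([-0.02534177,  0.03809778, -0.0127084 ]), 'grip_force': 0.0, 'grip_width': 0.08674966914516016}
scene {'fov_y': 49.254037569407465, 'cx': 314.6526352263625, 'cy': 207.19098695566092, 'extrinsics': array([[ 0.12678732, -0.73953835,  0.66106581,  1.09764137],
       [ 0.99192411,  0.09224371, -0.08704979, -0.08042106],
       [ 0.0033975 ,  0.66676392,  0.74526125,  0.61323902],
       [ 0.        ,  0.        ,  0.        ,  1.        ]]), 'T': array
[... 2386 characters left out ...]
686, 0.291, 0.061]]
beaker 0.73 [381. 151.  22.  26.] 427 [ 0.691 -0.147  0.019] [[0.664, -0.164, 0.001], [0.705, -0.124, 0.039]]
dropping_bottle 0.74 [442. 163.  31.  28.] 412 [ 0.654 -0.252  0.054] [[0.644, -0.276, 0.001], [0.669, -0.242, 0.095]]
crucible 0.88 [381. 151.  22.  24.] 430 [ 0.69  -0.146  0.019] [[0.664, -0.164, -0.0], [0.705, -0.124, 0.039]]
weighing_bottle 0.74 [283. 140.  13.  21.] 313 [0.696 0.051 0.051] [[0.686, 0.037, 0.003], [0.716, 0.066, 0.066]]
spare_beaker 0.85 [224. 147.  36.  40.] 1193 [0.69  0.159 0.037] [[0.653, 0.126, 0.001], [0.711, 0.183, 0.081]]
spare_flask 0.76 [312. 255.  43.  40.] 1369 [ 0.481 -0.008  0.044] [[0.449, -0.044, 0.002], [0.517, 0.027, 0.133]]
```

```bash
python3 - <<'E'
from h import *
print(robot.tip_extent)
a=cv2.imread('pics/top0.png'); cv2.imwrite('pics/top0z.png',cv2.resize(a[110:320,120:520],None,fx=2,fy=2,interpolation=3))
from scipy.optimize import least_squares
D={n:np.load(n+'0.npz')['P'] for n in('scene','top')}
# tray: rim points z 17..24
for l,x0,x1,y0,y1 in(('tit',.37,.56,-.35,-.13),('ign',.40,.53,.11,.30)):
  for n,P in D.items():
    q=P.reshape(-1,3); m=(q[:,0]>x0)&(q[:,0]<x1)&(q[:,1]>y0)&(q[:,1]<y1)&(q[:,2]>.014)&(q[:,2]<.03)
    print(l,n,cv2.minAreaRect(q[m][:,:2].astype(np.float32)*1000),m.sum(), np.median(q[m][:,2]))
    # partition: histogram along x/y of inner rim points
    c=q[m].mean(0)
# spots: (name, guess, zlo, zhi, radius)
for l,g,z0,z1,r in(('flask neck',(.69,-.046),.08,.098,.011),('flask base',(.69,-.046),.003,.012,.032),('beaker',(.66,.255),.01,.05,.021),('drop body',(.66,-.256),.005,.047,.017),('drop cap',(.66,-.256),.061,.073,.011),('cruc',(.685,-.143),.028,.036,.022),('weigh',(.705,.051),.005,.039,.015),('wcap',(.705,.051),.041,.049,.0165),('sb',(.685,.155),.01,.07,.03),('sf neck',(.485,-.008),.105,.125,.015)):
  for n in D:
    q=D[n].reshape(-1,3); m=(np.hypot(q[:,0]-g[0],q[:,1]-g[1])<r+.03)&(q[:,2]>z0)&(q[:,2]<z1)
    p=q[m]
    if len(p)<5: print(l,n,len(p));continue
    s=least_squares(lambda c:np.hypot(p[:,0]-c[0],p[:,1]-c[1])-r,g,loss='soft_l1',f_scale=.002)
    print(l,n,len(p),np.round(s.x,4),'res',np.round(np.median(abs(s.fun))*1e3,1))
E
```

```text
0.1822
tit scene ((464.0835266113281, -235.05136108398438), (149.48277282714844, 177.96231079101562), 4.296844959259033) 1748 0.019426749863310555
tit top ((462.5484924316406, -236.45440673828125), (146.10272216796875, 178.76275634765625), 4.22162389755249) 2376 0.02039859135681582
ign scene ((463.4740295410156, 202.71090698242188), (154.5972137451172, 88.9252700805664), 85.40669250488281) 1039 0.019333920807873328
ign top ((462.0274658203125, 201.400146484375), (154.2793426513672, 85.99878692626953), 85.2027816772461) 1643 0.01999584709160296
flask neck scene 174 [ 0.6897 -0.0452] res 0.8
flask neck top 65 [ 0.6869 -0.0462] res 0.9
flask base scene 134 [ 0.6884 -0.045 ] res 0.5
flask base top 146 [ 0.6871 -0.0461] res 2.8
beaker scene 623 [0.6578 0.256 ] res 1.0
beaker top 348 [0.6558 0.254 ] res 1.3
drop body scene 348 [ 0.6613 -0.2579] res 0.4
drop body top 139 [ 0.6608 -0.2595] res 0.3
drop cap scene 75 [ 0.6613 -0.2579] res 0.5
drop cap top 31 [ 0.6607 -0.2593] res 0.3
cruc scene 178 [ 0.6875 -0.1427] res 1.6
cruc top 66 [ 0.6839 -0.1437] res 1.5
weigh scene 200 [0.7021 0.054 ] res 0.4
weigh top 67 [0.7019 0.0522] res 0.3
wcap scene 66 [0.702  0.0539] res 0.5
wcap top 29 [0.7022 0.053 ] res 0.6
sb scene 1459 [0.6845 0.1561] res 1.2
sb top 645 [0.6819 0.1543] res 1.2
sf neck scene 208 [ 0.4858 -0.0079] res 1.7
sf neck top 23 [ 0.4818 -0.0083] res 0.5
```

View pics/top0z.png

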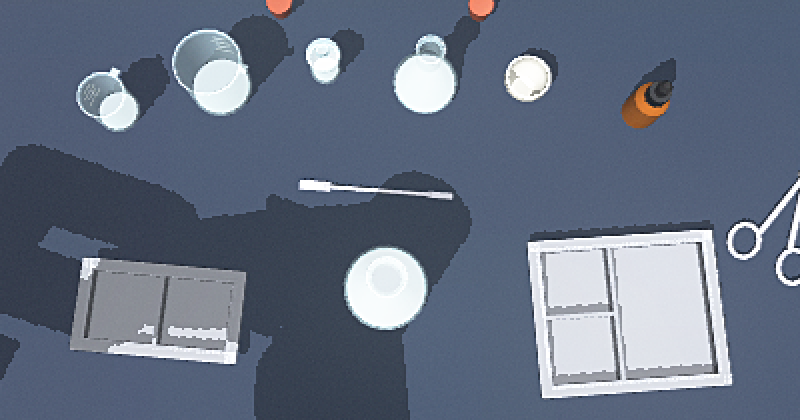

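View pics/scene0.png

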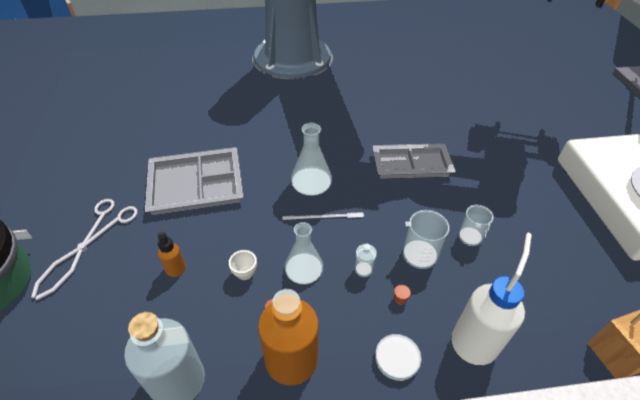

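```bash
python3 - <<'E'
from h import *
D={n:np.load(n+'0.npz')['P'] for n in('scene','top')}
for n in D:
    q=D[n].reshape(-1,3)
    d=q-np.array([.657,.255,0]); r=np.hypot(d[:,0],d[:,1]); m=(q[:,2]>.05)&(q[:,2]<.066)&(r>.0245)&(r<.034)
    a=np.degrees(np.arctan2(d[m,1],d[m,0])); print(n,np.round(np.c_[a,r[m]*1e3,q[m,2]*1e3]).astype(int).tolist())
    m=(q[:,2]>.07)&(q[:,2]<.5)&(q[:,0]>.73)&(q[:,0]<.9)&(abs(q[:,1])<.4)
    p=q[m]; 
    for y in np.arange(-.4,.4,.05):
        k=(p[:,1]>=y)&(p[:,1]<y+.05)
        if k.sum()>3: print(n,round(y,2),k.sum(),np.round(p[k][:,0].min(),3),np.round(p[k][:,2].max(),3))
E
```

```text
scene [[-30, 25, 59], [-32, 28, 60], [-29, 27, 60], [-26, 26, 59], [-23, 26, 60], [-20, 26, 61], [-15, 25, 60], [-28, 27, 58], [-25, 28, 59], [-22, 28, 59], [-19, 28, 60], [-15, 26, 59]]
scene -0.3 698 0.837 0.166
scene -0.25 3444 0.814 0.167
scene -0.15 589 0.811 0.128
scene -0.1 2720 0.809 0.167
scene -0.05 175 0.82 0.117
scene 0.15 2980 0.818 0.196
scene 0.2 438 0.788 0.198
scene 0.35 271 0.863 0.092
top [[-22, 26, 61], [-24, 27, 59], [-22, 25, 59], [-28, 25, 61], [-31, 26, 61], [-34, 27, 60], [-32, 25, 59], [-37, 26, 61]]
top -0.3 373 0.809 0.168
top -0.25 1440 0.809 0.17
top -0.15 261 0.8 0.13
top -0.1 1373 0.799 0.168
top -0.05 90 0.819 0.117
top 0.15 1306 0.813 0.196
top 0.2 401 0.786 0.199
top 0.35 319 0.86 0.131
```

step_arm(
  rows=[
    [0.036, -0.05, 0, 0, 0, -10],
    [0.036, -0.05, 0, 0, 0, -10],
    [0.036, -0.05, 0, 0, 0, -10],
    [0.036, -0.05, 0, 0, 0, -10],
    [0.036, -0.05, 0, 0, 0, -10],
    [0.036, -0.05, 0, 0, 0, -10],
    [0.036, -0.05, 0, 0, 0, -6.6],
    [0.036, -0.05, 0, 0, 0, 0],
    [0.036, -0.05, 0, 0, 0, 0],
    [0.036, -0.05, 0, 0, 0, 0],
    [0.036, -0.05, 0, 0, 0, 0],
    [0.044, -0.069, 0, 0, 0, 0],
  ],
  jaw=0.06,
)

```text
out of range
```

step_arm(
  rows=[
    [0.036, -0.05, 0, 0, 0, -10],
    [0.036, -0.05, 0, 0, 0, -10],
    [0.036, -0.05, 0, 0, 0, -10],
    [0.036, -0.05, 0, 0, 0, -10],
    [0.036, -0.05, 0, 0, 0, -10],
    [0.036, -0.05, 0, 0, 0, -10],
    [0.036, -0.05, 0, 0, 0, -6.6],
    [0.036, -0.05, 0, 0, 0, 0],
    [0.036, -0.05, 0, 0, 0, 0],
    [0.036, -0.05, 0, 0, 0, 0],
    [0.036, -0.059, 0, 0, 0, 0],
    [0.044, -0.06, 0, 0, 0, 0],
  ],
  jaw=0.06,
)

```text
time: 2.5
position: [0.6781, -0.032, 0.4048]
tool_rot: [0.707, 0.707, 0.0, -0.0]
ft_force: [1.0, 0.0, -1.2]
grip_width: 0.0599
grip_force: 0.0
```

```bash
cat > w.py <<'E'
from h import *
import sys
c=shot('wrist'); o=c['obs']; print(o['time'],np.round(o['position'],4),np.round(o['tool_rot'],4),o['grip_width'])
cv2.imwrite('pics/%s.png'%sys.argv[1],c['pixels']); P=cloud(c); np.save('w.npy',P)
from scipy.optimize import least_squares
q=P[c['depth']>0]
for a in sys.argv[2:]:
    x,y,z0,z1,r=map(float,a.split(','))
    p=q[(np.hypot(q[:,0]-x,q[:,1]-y)<r+.015)&(q[:,2]>z0)&(q[:,2]<z1)]
    if len(p)<5: print(a,len(p)); continue
    s=least_squares(lambda k:np.hypot(p[:,0]-k[0],p[:,1]-k[1])-r,(x,y),loss='soft_l1',f_scale=.002)
    print(a,len(p),np.round(s.x,4),np.round(np.median(abs(s.fun))*1e3,1), 'bbox',np.round(np.percentile(p,[2,98],axis=0)[:,:2],3).tolist())
E
python3 w.py w1 .688,-.0457,.103,.109,.0135 .688,-.0457,.08,.098,.011 .686,-.143,.027,.04,.022 .702,.053,.041,.052,.0165
```

```text
2.5 [ 0.6781 -0.032   0.4048] [ 7.071e-01  7.072e-01  1.000e-04 -1.000e-04] 0.05987590606721063
.688,-.0457,.103,.109,.0135 154 [ 0.6902 -0.0426] 1.0 bbox [[0.677, -0.055], [0.703, -0.03]]
.688,-.0457,.08,.098,.011 171 [ 0.69   -0.0418] 0.9 bbox [[0.681, -0.052], [0.699, -0.032]]
.686,-.143,.027,.04,.022 304 [ 0.6874 -0.14  ] 1.5 bbox [[0.667, -0.16], [0.708, -0.119]]
.702,.053,.041,.052,.0165 576 [0.7044 0.0555] 3.8 bbox [[0.688, 0.042], [0.718, 0.071]]
```

View pics/w1.png

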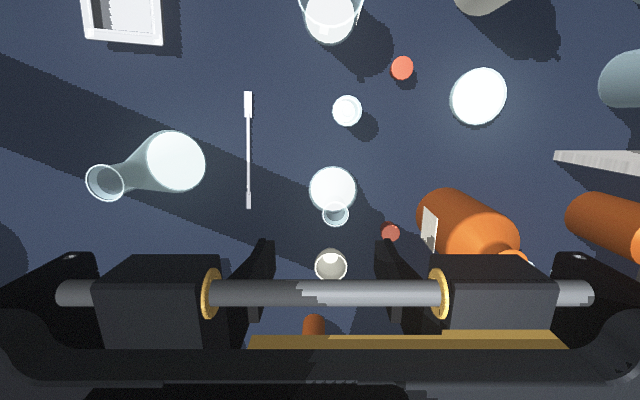

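step_arm(
  rows=[
    [0.0055, -0.006, -0.03, 0, 0, 0],
    [0.0055, -0.0065, -0.03, 0, 0, 0],
    [0, 0, -0.03, 0, 0, 0],
    [0, 0, -0.03, 0, 0, 0],
    [0, 0, -0.02, 0, 0, 0],
    [0, 0, -0.013, 0, 0, 0],
    [0, 0, 0, 0, 0, 0],
    [0, 0, 0, 0, 0, 0],
  ],
  squeeze=8,
)

```text
time: 3.55
position: [0.6889, -0.0426, 0.2529]
tool_rot: [0.707, 0.707, 0.001, 0.001]
ft_force: [-0.7, 1.1, 0.3]
grip_width: 0.0602
grip_force: 0.0
```

step_arm(
  rows=[
    [0, 0, 0, 0, 0, 0],
    [0, 0, 0, 0, 0, 0],
    [0, 0, 0, 0, 0, 0],
    [0, 0, 0, 0, 0, 0],
    [0, 0, 0, 0, 0, 0],
    [0, 0, 0, 0, 0, 0],
    [0, 0, 0, 0, 0, 0],
    [0, 0, 0, 0, 0, 0],
  ],
  jaw=0.0,
  squeeze=8,
)

```text
time: 4.55
position: [0.6884, -0.0425, 0.2517]
tool_rot: [0.707, 0.707, 0.0, 0.0]
ft_force: [-0.2, -0.6, 0.6]
grip_width: 0.025
grip_force: 7.9
```

step_arm(
  rows=[
    [0, 0, 0.01, 0, 0, 0],
    [0, 0, 0.03, 0, 0, 0],
    [0, 0, 0.04, 0, 0, 0],
    [0, 0, 0.02, 0, 0, 0],
    [0, 0, 0, 0, 0, 0],
  ],
)

```text
time: 5.18
position: [0.6888, -0.0426, 0.3545]
tool_rot: [0.707, 0.707, 0.001, 0.002]
ft_force: [0.0, -0.3, -0.9]
grip_width: 0.025
grip_force: 7.9
```

```bash
python3 - <<'E'
from h import *
c=shot('scene'); cv2.imwrite('pics/s2.png',cv2.resize(c['pixels'][150:350,200:420],None,fx=2.5,fy=2.5)); print(get_obs())
E
```

```text
{'time': 5.225, 'q': array([-2.23329685e-01,  6.70245144e-01,  1.30528310e+00, -2.37305777e-05,
        1.16465071e+00, -2.23945902e-01]), 'joint_velocities': array([-0.00014098,  0.03219019,  0.03377671, -0.0008049 ,  0.00039869,
       -0.00050924]), 'joint_torque': array([ 2.77370308e-02, -5.19147742e+01, -1.84811336e+01,  6.23748056e-02,
        1.23521837e-02,  1.37487332e-03]), 'position': array([ 0.68823356, -0.0424863 ,  0.35261348]), 'tool_rot': array([7.06885395e-01, 7.07327745e-01, 3.67296704e-04, 6.04031194e-04]), 'ft_force': array([ 0.82593599,  0.10285061, -0.68467411]), 'moment': array([-0.10201183,  0.07471282,  0.05717621]), 'grip_force': 7.889603291348401, 'grip_width': 0.024950401626038003}
```

View pics/s2.png

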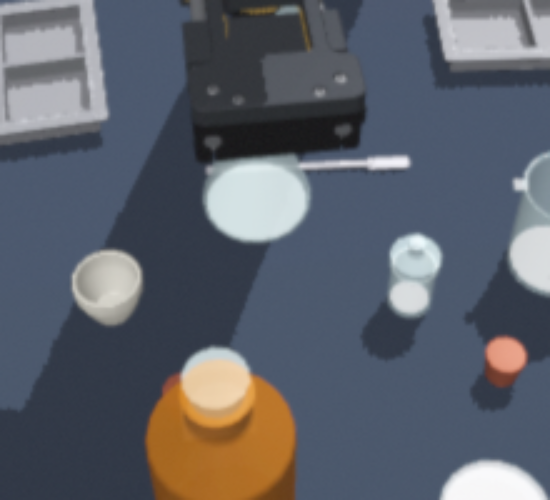

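step_arm(
  rows=[
    [-0.015, -0.015, 0, 0, 0, 0],
    [-0.03, -0.03, 0, 0, 0, 0],
    [-0.04, -0.04, 0, 0, 0, 0],
    [-0.04, -0.04, 0, 0, 0, 0],
    [-0.04, -0.04, 0, 0, 0, 0],
    [-0.03, -0.03, 0, 0, 0, 0],
    [-0.02, -0.02, -0.01, 0, 0, 0],
    [-0.008, -0.01, -0.02, 0, 0, 0],
    [0, 0, -0.025, 0, 0, 0],
    [0, 0, -0.02, 0, 0, 0],
    [0, 0, -0.01, 0, 0, 0],
    [0, 0, 0, 0, 0, 0],
  ],
)

```text
time: 6.72
position: [0.465, -0.2672, 0.2656]
tool_rot: [0.707, 0.707, -0.0, -0.001]
ft_force: [0.1, 0.1, -0.4]
grip_width: 0.0251
grip_force: 7.9
```

step_arm(
  rows=[
    [0, 0, -0.003, 0, 0, 0],
    [0, 0, -0.003, 0, 0, 0],
    [0, 0, -0.003, 0, 0, 0],
    [0, 0, 0, 0, 0, 0],
    [0, 0, 0, 0, 0, 0],
  ],
)

```text
time: 7.35
position: [0.4654, -0.2675, 0.2579]
tool_rot: [0.707, 0.707, 0.0, 0.0]
ft_force: [-0.3, 0.2, -0.6]
grip_width: 0.0252
grip_force: 7.9
```

```bash
python3 - <<'E'
from h import *
o=get_obs();print(o['position'],o['ft_force'])
c=shot('scene'); cv2.imwrite('pics/s3.png',cv2.resize(c['pixels'][110:290,100:340],None,fx=2.5,fy=2.5))
E
```

```text
[ 0.46537328 -0.26752756  0.25788963] [-0.2573397   0.23250666 -0.57637392]
```

View pics/s3.png

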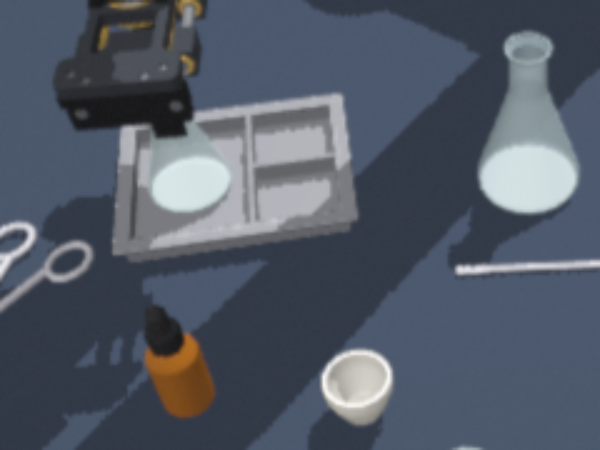

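step_arm(
  rows=[
    [0, 0, -0.001, 0, 0, 0],
    [0, 0, -0.001, 0, 0, 0],
    [0, 0, 0, 0, 0, 0],
    [0, 0, 0, 0, 0, 0],
  ],
)

```text
time: 7.9
position: [0.4654, -0.2676, 0.2558]
tool_rot: [0.707, 0.707, 0.0, 0.0]
ft_force: [-0.6, 0.7, -1.1]
grip_width: 0.0251
grip_force: 7.9
```

step_arm(
  rows=[
    [0, 0, -0.001, 0, 0, 0],
    [0, 0, 0, 0, 0, 0],
    [0, 0, 0, 0, 0, 0],
  ],
)

```text
time: 8.28
position: [0.4655, -0.2678, 0.2556]
tool_rot: [0.707, 0.707, -0.0, 0.001]
ft_force: [-1.2, -0.1, 5.1]
grip_width: 0.0249
grip_force: 8.3
```

step_arm(
  rows=[
    [0, 0, -0.001, 0, 0, 0],
    [0, 0, 0, 0, 0, 0],
    [0, 0, 0, 0, 0, 0],
  ],
)

```text
time: 8.65
position: [0.4655, -0.2678, 0.2554]
tool_rot: [0.707, 0.707, -0.0, 0.001]
ft_force: [-2.6, 1.0, 11.3]
grip_width: 0.0249
grip_force: 8.7
```

step_arm(
  rows=[
    [0, 0, 0.0015, 0, 0, 0],
    [0, 0, 0, 0, 0, 0],
  ],
)

```text
time: 8.9
position: [0.4654, -0.2675, 0.2555]
tool_rot: [0.707, 0.707, 0.0, 0.0]
ft_force: [-0.1, 0.6, 4.6]
grip_width: 0.0248
grip_force: 8.2
```

step_arm(
  rows=[
    [0, 0, 0, 0, 0, 0],
    [0, 0, 0, 0, 0, 0],
    [0, 0, 0, 0, 0, 0],
    [0, 0, 0, 0, 0, 0],
    [0, 0, 0.01, 0, 0, 0],
    [0, 0, 0.03, 0, 0, 0],
    [0, 0, 0.05, 0, 0, 0],
    [0, 0, 0.04, 0, 0, 0],
    [0, 0, 0.015, 0, 0, 0],
  ],
  jaw=0.06,
)

```text
time: 10.02
position: [0.4656, -0.2677, 0.4034]
tool_rot: [0.707, 0.707, 0.0, 0.003]
ft_force: [0.5, -0.4, -0.6]
grip_width: 0.0604
grip_force: 0.0
```

step_arm(
  rows=[
    [0.018, 0.04, 0, 0, 0, 6.4],
    [0.018, 0.052, 0, 0, 0, 6.4],
    [0.018, 0.052, 0, 0, 0, 6.4],
    [0.018, 0.052, 0, 0, 0, 6.4],
    [0.018, 0.052, 0, 0, 0, 6.4],
    [0.018, 0.052, 0, 0, 0, 6.4],
    [0.018, 0.052, 0, 0, 0, 6.4],
    [0.018, 0.052, 0, 0, 0, 6.4],
    [0.018, 0.052, 0, 0, 0, 6.4],
    [0.018, 0.04, 0, 0, 0, 6.4],
    [0.0115, 0.026, 0, 0, 0, 0],
    [0, 0, 0, 0, 0, 0],
  ],
  jaw=0.075,
)

```text
time: 11.52
position: [0.6567, 0.2564, 0.3986]
tool_rot: [0.223, 0.975, -0.0, -0.001]
ft_force: [0.3, -0.8, -1.3]
grip_width: 0.075
grip_force: 0.0
```

```bash
python3 w.py w2 .657,.255,.057,.064,.0225  .657,.255,.01,.05,.021 .683,.155,.075,.085,.03
```

```text
11.525 [0.6567 0.2564 0.3986] [ 2.233e-01  9.748e-01 -3.000e-04 -9.000e-04] 0.07497989137290137
.657,.255,.057,.064,.0225 300 [0.6584 0.2584] 1.8 bbox [[0.637, 0.238], [0.682, 0.28]]
.657,.255,.01,.05,.021 489 [0.6567 0.2594] 1.2 bbox [[0.637, 0.24], [0.677, 0.279]]
.683,.155,.075,.085,.03 353 [0.6845 0.1588] 0.8 bbox [[0.655, 0.124], [0.715, 0.189]]
```

View pics/w2.png

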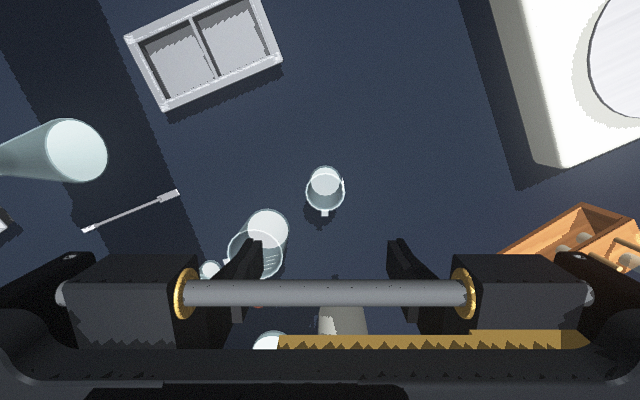

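step_arm(
  rows=[
    [0.0005, 0.001, -0.03, 0, 0, 0],
    [0, 0, -0.04, 0, 0, 0],
    [0, 0, -0.04, 0, 0, 0],
    [0, 0, -0.04, 0, 0, 0],
    [0, 0, -0.03, 0, 0, 0],
    [0, 0, -0.014, 0, 0, 0],
    [0, 0, 0, 0, 0, 0],
    [0, 0, 0, 0, 0, 0],
  ],
)

```text
time: 12.58
position: [0.658, 0.2553, 0.2078]
tool_rot: [0.225, 0.974, 0.001, 0.001]
ft_force: [-0.8, 0.1, 0.2]
grip_width: 0.0746
grip_force: 0.0
```

step_arm(
  rows=[
    [0, 0, 0, 0, 0, 0],
    [0, 0, 0, 0, 0, 0],
    [0, 0, 0, 0, 0, 0],
    [0, 0, 0, 0, 0, 0],
    [0, 0, 0, 0, 0, 0],
    [0, 0, 0, 0, 0, 0],
    [0, 0, 0, 0, 0, 0],
  ],
  jaw=0.0,
  squeeze=6,
)

```text
time: 13.45
position: [0.6574, 0.2556, 0.2063]
tool_rot: [0.225, 0.974, 0.0, 0.0]
ft_force: [-0.3, -0.6, 1.0]
grip_width: 0.0431
grip_force: 6.0
```

step_arm(
  rows=[
    [0, 0, 0.01, 0, 0, 0],
    [0, 0, 0.03, 0, 0, 0],
    [0, 0, 0.05, 0, 0, 0],
    [0, 0, 0.05, 0, 0, 0],
    [0, 0, 0.025, 0, 0, 0],
    [0, 0, 0, 0, 0, 0],
  ],
)

```text
time: 14.2
position: [0.6578, 0.2556, 0.3747]
tool_rot: [0.225, 0.974, 0.001, 0.003]
ft_force: [0.3, 0.4, -0.7]
grip_width: 0.0429
grip_force: 6.0
```

step_arm(
  rows=[
    [-0.01, -0.02, 0, 0, 0, -5],
    [-0.022, -0.04, 0, 0, 0, -6],
    [-0.024, -0.048, 0, 0, 0, -6],
    [-0.024, -0.048, 0, 0, 0, -6],
    [-0.024, -0.048, 0, 0, 0, -6],
    [-0.024, -0.048, 0, 0, 0, -6],
    [-0.024, -0.048, 0, 0, 0, -6],
    [-0.024, -0.048, 0, 0, 0, -6],
    [-0.024, -0.044, 0, 0, 0, -6],
    [-0.02, -0.035, 0, 0, 0, -5],
    [-0.01, -0.018, 0, 0, 0, -2],
    [0, 0, 0, 0, 0, 0],
  ],
)

```text
time: 15.7
position: [0.4264, -0.1903, 0.3701]
tool_rot: [0.683, 0.731, -0.0, -0.001]
ft_force: [-0.4, 0.3, -0.1]
grip_width: 0.043
grip_force: 6.0
```

step_arm(
  rows=[
    [0, 0, -0.02, 0, 0, 0],
    [0, 0, -0.035, 0, 0, 0],
    [0, 0, -0.035, 0, 0, 0],
    [0, 0, -0.025, 0, 0, 0],
    [0, 0, -0.01, 0, 0, 0],
    [0, 0, 0, 0, 0, 0],
  ],
)

```text
time: 16.45
position: [0.4274, -0.1889, 0.2456]
tool_rot: [0.681, 0.732, -0.0, -0.001]
ft_force: [-0.2, 0.7, -0.2]
grip_width: 0.0431
grip_force: 6.0
```

```bash
python3 - <<'E'
from h import *
o=get_obs();print(o['position'],o['ft_force'])
c=shot('scene'); cv2.imwrite('pics/s4.png',cv2.resize(c['pixels'][90:290,100:340],None,fx=2.5,fy=2.5))
E
```

```text
[ 0.42743365 -0.18886343  0.24564464] [-0.2338325   0.6932571  -0.24764541]
```

View pics/s4.png

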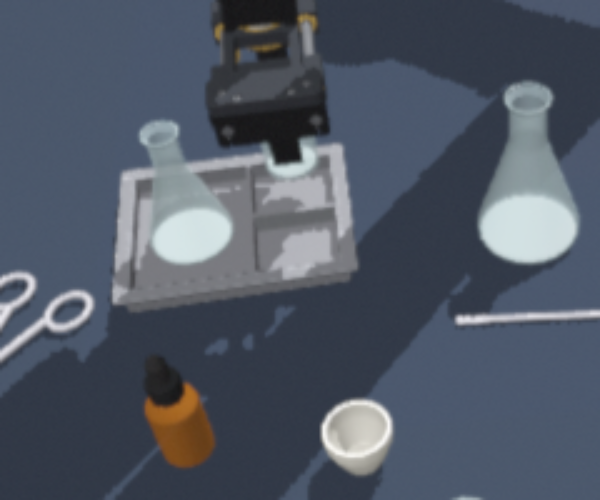

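step_arm(
  rows=[
    [0, 0, -0.015, 0, 0, 0],
    [0, 0, -0.012, 0, 0, 0],
    [0, 0, -0.005, 0, 0, 0],
    [0, 0, -0.002, 0, 0, 0],
    [0, 0, 0, 0, 0, 0],
    [0, 0, 0, 0, 0, 0],
  ],
)

```text
time: 17.25
position: [0.4274, -0.1896, 0.2125]
tool_rot: [0.682, 0.732, 0.0, 0.0]
ft_force: [0.7, 0.4, 0.2]
grip_width: 0.0428
grip_force: 6.0
```

step_arm(
  rows=[
    [0, 0, -0.001, 0, 0, 0],
    [0, 0, 0, 0, 0, 0],
    [0, 0, 0, 0, 0, 0],
  ],
)

```text
time: 17.62
position: [0.4273, -0.1895, 0.2113]
tool_rot: [0.682, 0.732, 0.0, 0.0]
ft_force: [0.1, -0.6, -0.3]
grip_width: 0.0431
grip_force: 6.0
```

step_arm(
  rows=[
    [0, 0, -0.001, 0, 0, 0],
    [0, 0, 0, 0, 0, 0],
    [0, 0, 0, 0, 0, 0],
  ],
)

```text
time: 18.0
position: [0.4274, -0.1895, 0.2103]
tool_rot: [0.682, 0.732, 0.0, 0.0]
ft_force: [0.4, -0.2, 0.9]
grip_width: 0.0431
grip_force: 6.1
```

step_arm(
  rows=[
    [0, 0, 0, 0, 0, 0],
    [0, 0, 0, 0, 0, 0],
    [0, 0, 0, 0, 0, 0],
    [0, 0, 0.01, 0, 0, 0],
    [0, 0, 0.03, 0, 0, 0],
    [0, 0, 0.05, 0, 0, 0],
    [0, 0, 0.05, 0, 0, 0],
    [0, 0, 0.025, 0, 0, 0],
  ],
  jaw=0.06,
)

```text
time: 19.0
position: [0.4274, -0.1895, 0.3786]
tool_rot: [0.682, 0.732, 0.0, 0.002]
ft_force: [0.2, -0.0, -0.1]
grip_width: 0.0597
grip_force: 0.0
```

step_arm(
  rows=[
    [0.02, -0.006, 0, 0, 0, 0],
    [0.045, -0.012, 0, 0, 0, 0],
    [0.05, -0.014, 0, 0, 0, 0],
    [0.05, -0.014, 0, 0, 0, 0],
    [0.04, -0.012, 0, 0, 0, 0],
    [0.02, -0.006, 0, 0, 0, 0],
    [0.0085, -0.004, 0, 0, 0, 0],
    [0, 0, 0, 0, 0, 0],
  ],
  jaw=0.06,
)

```text
time: 20.0
position: [0.6605, -0.2575, 0.3753]
tool_rot: [0.682, 0.732, -0.0, -0.0]
ft_force: [-0.0, 0.8, 0.1]
grip_width: 0.0601
grip_force: 0.0
```

```bash
python3 w.py w3 .661,-.2585,.061,.073,.011 .661,-.2585,.005,.047,.017 .687,-.142,.028,.038,.022; python3 - <<'E'
from h import *
c=shot('top'); cv2.imwrite('pics/t5.png',cv2.resize(c['pixels'][190:320,360:520],None,fx=4,fy=4))
P=cloud(c).reshape(-1,3)
from scipy.optimize import least_squares
for x,y,a,b,r in((.427,-.19,.055,.068,.0225),):
    p=P[(np.hypot(P[:,0]-x,P[:,1]-y)<.035)&(P[:,2]>a)&(P[:,2]<b)]; print(len(p),p[:,2].max(), least_squares(lambda k:np.hypot(p[:,0]-k[0],p[:,1]-k[1])-r,(x,y),loss='soft_l1',f_scale=.002).x)
E
```

```text
20.0 [ 0.6605 -0.2575  0.3753] [ 6.818e-01  7.316e-01 -2.000e-04 -4.000e-04] 0.06005061821254449
.661,-.2585,.061,.073,.011 64 [ 0.663  -0.2559] 0.2 bbox [[0.653, -0.259], [0.672, -0.245]]
.661,-.2585,.005,.047,.017 190 [ 0.6627 -0.2559] 0.1 bbox [[0.647, -0.251], [0.678, -0.239]]
.687,-.142,.028,.038,.022 435 [ 0.6867 -0.1415] 1.7 bbox [[0.666, -0.162], [0.708, -0.12]]Traceback (most recent call last):
  File "<stdin>", line 6, in <module>
    return umr_maximum(a, axis, None, out, keepdims, initial, where)
ValueError: zero-size array to reduction operation maximum which has no identity
```

View pics/t5.png

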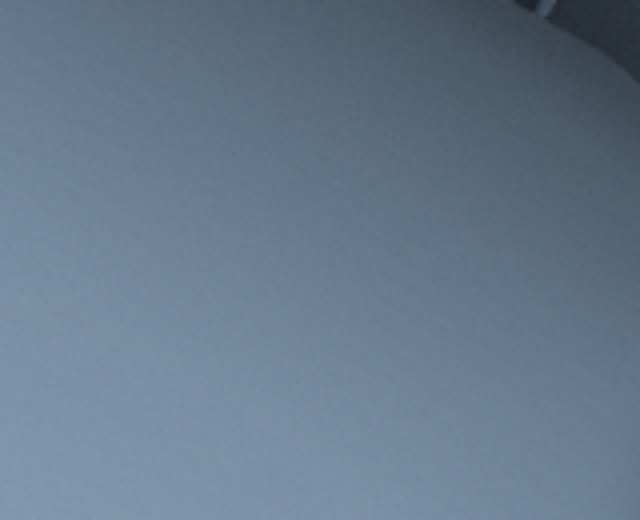

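step_arm(
  rows=[
    [0.0015, 0.0005, -0.02, 0, 0, 0],
    [0, 0, -0.035, 0, 0, 0],
    [0, 0, -0.035, 0, 0, 0],
    [0, 0, -0.03, 0, 0, 0],
    [0, 0, -0.02, 0, 0, 0],
    [0, 0, -0.004, 0, 0, 0],
    [0, 0, 0, 0, 0, 0],
    [0, 0, 0, 0, 0, 0],
  ],
  jaw=0.04,
)

```text
time: 21.1
position: [0.6629, -0.2573, 0.2328]
tool_rot: [0.682, 0.732, 0.0, 0.001]
ft_force: [-0.6, -0.6, -0.1]
grip_width: 0.0403
grip_force: 0.0
```

step_arm(
  rows=[
    [0, 0, 0, 0, 0, 0],
    [0, 0, 0, 0, 0, 0],
    [0, 0, 0, 0, 0, 0],
    [0, 0, 0, 0, 0, 0],
    [0, 0, 0, 0, 0, 0],
    [0, 0, 0, 0, 0, 0],
  ],
  jaw=0.0,
  squeeze=8,
)

```text
time: 21.85
position: [0.6624, -0.2572, 0.2321]
tool_rot: [0.682, 0.732, -0.0, 0.0]
ft_force: [-2.2, -0.4, 5.7]
grip_width: 0.0311
grip_force: 8.5
```

```bash
python3 - <<'E'
from h import *
c=shot('scene'); cv2.imwrite('pics/s6.png',cv2.resize(c['pixels'][90:290,100:340],None,fx=2.5,fy=2.5))
E
```

```text
(no output)
```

View pics/s6.png

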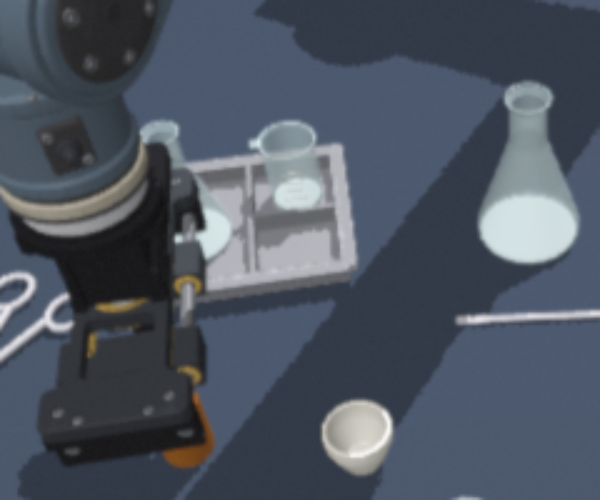

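step_arm(
  rows=[
    [0, 0, 0, 0, 0, 0],
    [0, 0, 0, 0, 0, 0],
    [0, 0, 0.006, 0, 0, 0],
    [0, 0, 0.006, 0, 0, 0],
    [0, 0, 0, 0, 0, 0],
    [0, 0, 0, 0, 0, 0],
  ],
  jaw=0.045,
)

```text
time: 22.65
position: [0.6623, -0.257, 0.2434]
tool_rot: [0.682, 0.732, 0.0, 0.0]
ft_force: [0.6, 0.2, -0.5]
grip_width: 0.0449
grip_force: 0.0
```

step_arm(
  rows=[
    [0, 0, 0, 0, 0, 0],
    [0, 0, 0, 0, 0, 0],
    [0, 0, 0, 0, 0, 0],
    [0, 0, 0, 0, 0, 0],
    [0, 0, 0, 0, 0, 0],
    [0, 0, 0, 0, 0, 0],
  ],
  jaw=0.0,
  squeeze=8,
)

```text
time: 23.4
position: [0.6623, -0.257, 0.2431]
tool_rot: [0.682, 0.732, -0.0, -0.0]
ft_force: [-0.3, 0.4, -0.5]
grip_width: 0.0219
grip_force: 8.0
```

step_arm(
  rows=[
    [0, 0, 0.01, 0, 0, 0],
    [0, 0, 0.03, 0, 0, 0],
    [0, 0, 0.04, 0, 0, 0],
    [0, 0, 0.02, 0, 0, 0],
    [-0.02, 0.008, 0, 0, 0, 0],
    [-0.04, 0.016, 0, 0, 0, 0],
    [-0.045, 0.019, 0, 0, 0, 0],
    [-0.04, 0.016, 0, 0, 0, 0],
    [-0.02, 0.008, 0, 0, 0, 0],
    [-0.005, 0.0015, 0, 0, 0, 0],
    [0, 0, 0, 0, 0, 0],
    [0, 0, 0, 0, 0, 0],
  ],
)

```text
time: 24.9
position: [0.4934, -0.1892, 0.3434]
tool_rot: [0.682, 0.732, 0.0, 0.001]
ft_force: [0.4, 0.1, 0.0]
grip_width: 0.0218
grip_force: 8.0
```

```bash
python3 - <<'E'
from h import *
o=get_obs();print(o['position'],o['ft_force'])
c=shot('scene'); cv2.imwrite('pics/s7.png',cv2.resize(c['pixels'][90:290,100:340],None,fx=2.5,fy=2.5))
E
```

```text
[ 0.49341094 -0.18919518  0.34337858] [0.4218985  0.09011511 0.0136119 ]
```

View pics/s7.png

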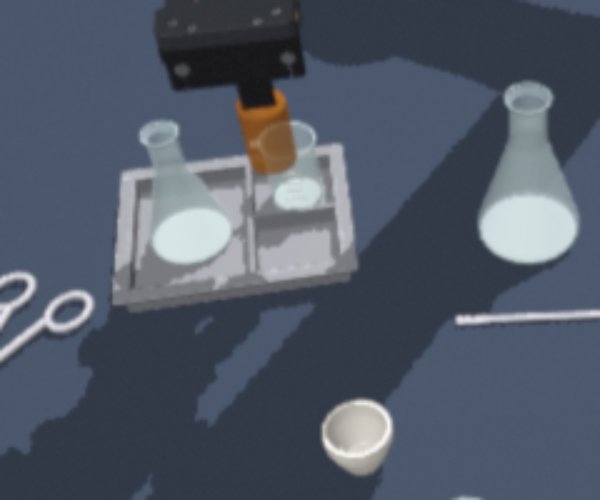

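Bottle held upright above the far small compartment (bottom at ~(270,160), still 10 cm up). Lower.

step_arm(
  rows=[
    [0, 0, -0.02, 0, 0, 0],
    [0, 0, -0.03, 0, 0, 0],
    [0, 0, -0.025, 0, 0, 0],
    [0, 0, -0.012, 0, 0, 0],
    [0, 0, -0.006, 0, 0, 0],
    [0, 0, -0.002, 0, 0, 0],
    [0, 0, 0, 0, 0, 0],
    [0, 0, 0, 0, 0, 0],
  ],
)

```text
time: 25.95
position: [0.4925, -0.1886, 0.2489]
tool_rot: [0.682, 0.732, 0.0, 0.001]
ft_force: [0.1, 0.6, -0.8]
grip_width: 0.0213
grip_force: 8.0
```

step_arm(
  rows=[
    [0, 0, -0.001, 0, 0, 0],
    [0, 0, 0, 0, 0, 0],
    [0, 0, 0, 0, 0, 0],
  ],
)

```text
time: 26.32
position: [0.4923, -0.1885, 0.2473]
tool_rot: [0.682, 0.732, 0.0, 0.0]
ft_force: [0.2, 0.7, -1.3]
grip_width: 0.0215
grip_force: 8.0
```

step_arm(
  rows=[
    [0, 0, -0.0005, 0, 0, 0],
    [0, 0, 0, 0, 0, 0],
    [0, 0, 0, 0, 0, 0],
  ],
)

```text
time: 26.7
position: [0.4924, -0.1885, 0.2469]
tool_rot: [0.682, 0.732, 0.0, 0.0]
ft_force: [-0.3, 0.1, 2.6]
grip_width: 0.0218
grip_force: 8.0
```

step_arm(
  rows=[
    [0, 0, 0, 0, 0, 0],
    [0, 0, 0, 0, 0, 0],
    [0, 0, 0, 0, 0, 0],
    [0, 0, 0.01, 0, 0, 0],
    [0, 0, 0.03, 0, 0, 0],
    [0, 0, 0.05, 0, 0, 0],
    [0, 0, 0.03, 0, 0, 0],
    [0, 0, 0.01, 0, 0, 0],
  ],
  jaw=0.036,
)

```text
time: 27.7
position: [0.4926, -0.1886, 0.3792]
tool_rot: [0.682, 0.732, 0.0, 0.002]
ft_force: [0.2, -0.6, -0.6]
grip_width: 0.036
grip_force: 0.0
```

step_arm(
  rows=[
    [0.02, 0.005, 0, 0, 0, 0],
    [0.04, 0.009, 0, 0, 0, 0],
    [0.045, 0.011, 0, 0, 0, 0],
    [0.045, 0.011, 0, 0, 0, 0],
    [0.03, 0.007, 0, 0, 0, 0],
    [0.0145, 0.003, 0, 0, 0, 0],
    [0, 0, 0, 0, 0, 0],
    [0, 0, 0, 0, 0, 0],
  ],
  jaw=0.07,
)

```text
time: 28.7
position: [0.686, -0.1426, 0.3757]
tool_rot: [0.682, 0.732, -0.001, -0.001]
ft_force: [0.3, 0.0, -0.1]
grip_width: 0.0694
grip_force: 0.0
```

```bash
python3 w.py w8 .687,-.142,.028,.038,.022; python3 - <<'E'
from h import *
c=shot('scene'); cv2.imwrite('pics/s8.png',cv2.resize(c['pixels'][90:290,100:340],None,fx=2.5,fy=2.5))
E
```

```text
28.7 [ 0.686  -0.1426  0.3757] [ 6.818e-01  7.315e-01 -6.000e-04 -1.200e-03] 0.06942118859819531
.687,-.142,.028,.038,.022 358 [ 0.6872 -0.1398] 1.7 bbox [[0.667, -0.161], [0.708, -0.119]]
```

View pics/s8.png

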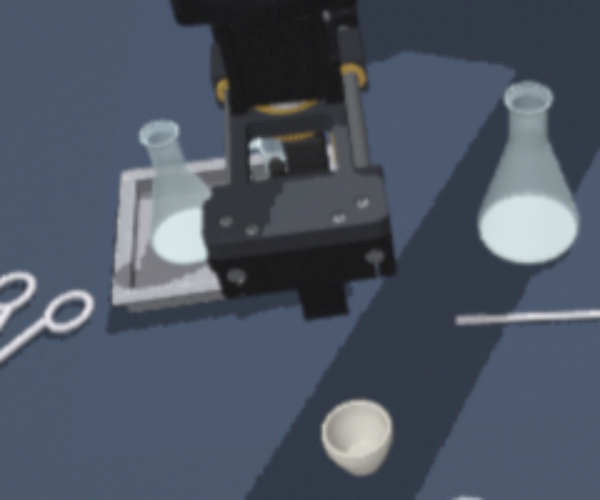

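step_arm(
  rows=[
    [0.0005, 0.001, -0.03, 0, 0, 0],
    [0, 0, -0.04, 0, 0, 0],
    [0, 0, -0.04, 0, 0, 0],
    [0, 0, -0.035, 0, 0, 0],
    [0, 0, -0.02, 0, 0, 0],
    [0, 0, -0.01, 0, 0, 0],
    [0, 0, 0, 0, 0, 0],
    [0, 0, 0, 0, 0, 0],
  ],
)

```text
time: 29.8
position: [0.688, -0.1417, 0.2033]
tool_rot: [0.682, 0.732, 0.001, 0.001]
ft_force: [0.0, -0.3, -0.3]
grip_width: 0.0701
grip_force: 0.0
```

step_arm(
  rows=[
    [0, 0, 0, 0, 0, 0],
    [0, 0, 0, 0, 0, 0],
    [0, 0, 0, 0, 0, 0],
    [0, 0, 0, 0, 0, 0],
    [0, 0, 0, 0, 0, 0],
    [0, 0, 0, 0, 0, 0],
  ],
  jaw=0.0,
  squeeze=8,
)

```text
time: 30.55
position: [0.6874, -0.1415, 0.202]
tool_rot: [0.682, 0.732, 0.0, 0.0]
ft_force: [-1.6, -0.6, 1.8]
grip_width: 0.0431
grip_force: 8.0
```

step_arm(
  rows=[
    [0, 0, 0.01, 0, 0, 0],
    [0, 0, 0.03, 0, 0, 0],
    [0, 0, 0.05, 0, 0, 0],
    [0, 0, 0.05, 0, 0, 0],
    [0, 0, 0.02, 0, 0, 0],
    [0, 0, 0, 0, 0, 0],
  ],
)

```text
time: 31.3
position: [0.6878, -0.1416, 0.3647]
tool_rot: [0.682, 0.732, 0.001, 0.003]
ft_force: [1.0, -0.3, -1.0]
grip_width: 0.0433
grip_force: 8.0
```

step_arm(
  rows=[
    [-0.01, 0.02, 0, 0, 0, -0.9],
    [-0.022, 0.038, 0, 0, 0, -1],
    [-0.027, 0.046, 0, 0, 0, -1],
    [-0.027, 0.046, 0, 0, 0, -1],
    [-0.027, 0.046, 0, 0, 0, -1],
    [-0.027, 0.046, 0, 0, 0, -1],
    [-0.027, 0.046, 0, 0, 0, -1],
    [-0.025, 0.04, 0, 0, 0, -1],
    [-0.02, 0.034, 0, 0, 0, -1],
    [-0.01, 0.015, 0, 0, 0, 0],
    [0, 0, 0, 0, 0, 0],
    [0, 0, 0, 0, 0, 0],
  ],
)

```text
time: 32.8
position: [0.4662, 0.2347, 0.3615]
tool_rot: [0.737, 0.676, -0.0, 0.0]
ft_force: [0.0, 0.1, -0.3]
grip_width: 0.0431
grip_force: 8.0
```

```bash
python3 - <<'E'
from h import *
o=get_obs();print(o['position'],o['tool_rot'])
c=shot('scene'); cv2.imwrite('pics/s9.png',cv2.resize(c['pixels'][90:290,130:530],None,fx=2,fy=2))
E
```

```text
[0.46618134 0.23466581 0.3614736 ] [ 7.36720830e-01  6.76196957e-01 -5.55325646e-05  3.01298223e-04]
```

View pics/s9.png

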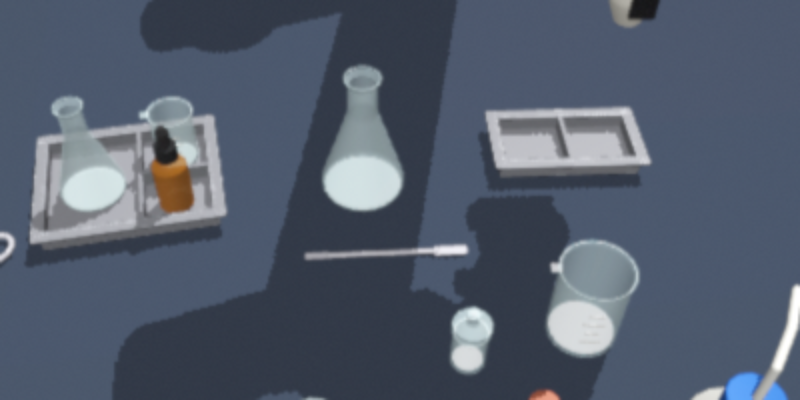

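step_arm(
  rows=[
    [0, 0.001, -0.03, 0, 0, 0],
    [0, 0, -0.04, 0, 0, 0],
    [0, 0, -0.04, 0, 0, 0],
    [0, 0, -0.025, 0, 0, 0],
    [0, 0, -0.012, 0, 0, 0],
    [0, 0, -0.006, 0, 0, 0],
    [0, 0, -0.001, 0, 0, 0],
    [0, 0, 0, 0, 0, 0],
    [0, 0, 0, 0, 0, 0],
  ],
)

```text
time: 33.98
position: [0.4656, 0.2366, 0.2085]
tool_rot: [0.736, 0.677, 0.001, 0.0]
ft_force: [0.6, 0.1, -0.1]
grip_width: 0.0428
grip_force: 8.0
```

step_arm(
  rows=[
    [0, 0, -0.001, 0, 0, 0],
    [0, 0, 0, 0, 0, 0],
    [0, 0, 0, 0, 0, 0],
  ],
)

```text
time: 34.35
position: [0.4653, 0.2365, 0.2068]
tool_rot: [0.736, 0.676, 0.0, -0.0]
ft_force: [-0.3, -0.1, -1.5]
grip_width: 0.0432
grip_force: 8.0
```

step_arm(
  rows=[
    [0, 0, -0.001, 0, 0, 0],
    [0, 0, 0, 0, 0, 0],
    [0, 0, 0, 0, 0, 0],
  ],
)

```text
time: 34.72
position: [0.4654, 0.2365, 0.2059]
tool_rot: [0.736, 0.676, 0.0, 0.0]
ft_force: [-1.0, 0.5, 1.8]
grip_width: 0.0427
grip_force: 8.0
```

step_arm(
  rows=[
    [0, 0, 0, 0, 0, 0],
    [0, 0, 0, 0, 0, 0],
    [0, 0, 0, 0, 0, 0],
    [0, 0, 0.01, 0, 0, 0],
    [0, 0, 0.03, 0, 0, 0],
    [0, 0, 0.05, 0, 0, 0],
    [0, 0, 0.05, 0, 0, 0],
    [0, 0, 0.03, 0, 0, 0],
  ],
  jaw=0.06,
)

```text
time: 35.72
position: [0.4654, 0.2366, 0.3791]
tool_rot: [0.736, 0.676, 0.002, 0.001]
ft_force: [-0.1, -1.1, -0.8]
grip_width: 0.0601
grip_force: 0.0
```

step_arm(
  rows=[
    [0.02, -0.015, 0, 0, 0, 0],
    [0.04, -0.03, 0, 0, 0, 0],
    [0.045, -0.035, 0, 0, 0, 0],
    [0.045, -0.035, 0, 0, 0, 0],
    [0.04, -0.032, 0, 0, 0, 0],
    [0.03, -0.023, 0, 0, 0, 0],
    [0.0175, -0.012, 0, 0, 0, 0],
    [0, 0, 0, 0, 0, 0],
    [0, 0, 0, 0, 0, 0],
  ],
)

```text
time: 36.85
position: [0.7022, 0.0544, 0.3744]
tool_rot: [0.737, 0.676, -0.001, -0.001]
ft_force: [-0.1, -0.6, -0.7]
grip_width: 0.0597
grip_force: 0.0
```

```bash
python3 w.py w10 .703,.054,.041,.049,.0165 .703,.054,.005,.038,.015
```

```text
36.85 [0.7022 0.0544 0.3744] [ 0.7365  0.6764 -0.001  -0.0012] 0.059655098693860244
.703,.054,.041,.049,.0165 110 [0.7039 0.0556] 0.4 bbox [[0.688, 0.041], [0.718, 0.072]]
.703,.054,.005,.038,.015 102 [0.7036 0.0556] 0.1 bbox [[0.691, 0.062], [0.717, 0.071]]
```

step_arm(
  rows=[
    [0.0005, 0.0005, -0.03, 0, 0, 0],
    [0, 0, -0.04, 0, 0, 0],
    [0, 0, -0.04, 0, 0, 0],
    [0, 0, -0.035, 0, 0, 0],
    [0, 0, -0.014, 0, 0, 0],
    [0, 0, -0.005, 0, 0, 0],
    [0, 0, 0, 0, 0, 0],
    [0, 0, 0, 0, 0, 0],
  ],
)

```text
time: 37.9
position: [0.704, 0.055, 0.2135]
tool_rot: [0.736, 0.676, 0.001, 0.001]
ft_force: [-1.2, -0.6, -0.3]
grip_width: 0.0597
grip_force: 0.0
```

step_arm(
  rows=[
    [0, 0, 0, 0, 0, 0],
    [0, 0, 0, 0, 0, 0],
    [0, 0, 0, 0, 0, 0],
    [0, 0, 0, 0, 0, 0],
    [0, 0, 0, 0, 0, 0],
    [0, 0, 0, 0, 0, 0],
  ],
  jaw=0.0,
  squeeze=8,
)

```text
time: 38.65
position: [0.7033, 0.055, 0.2118]
tool_rot: [0.736, 0.676, -0.0, -0.0]
ft_force: [-1.2, 0.6, 1.8]
grip_width: 0.0327
grip_force: 8.0
```

step_arm(
  rows=[
    [0, 0, 0.01, 0, 0, 0],
    [0, 0, 0.03, 0, 0, 0],
    [0, 0, 0.04, 0, 0, 0],
    [0, 0, 0.03, 0, 0, 0],
    [0, 0, 0.01, 0, 0, 0],
    [0, 0, 0, 0, 0, 0],
  ],
)

```text
time: 39.4
position: [0.7033, 0.055, 0.3323]
tool_rot: [0.736, 0.676, 0.0, 0.0]
ft_force: [-0.9, -0.7, -1.1]
grip_width: 0.0318
grip_force: 8.0
```

step_arm(
  rows=[
    [-0.015, 0.007, 0, 0, 0, 0],
    [-0.035, 0.016, 0, 0, 0, 0],
    [-0.04, 0.019, 0, 0, 0, 0],
    [-0.04, 0.019, 0, 0, 0, 0],
    [-0.04, 0.019, 0, 0, 0, 0],
    [-0.035, 0.016, 0, 0, 0, 0],
    [-0.025, 0.011, 0, 0, 0, 0],
    [-0.0135, 0.006, 0, 0, 0, 0],
    [0, 0, 0, 0, 0, 0],
    [0, 0, 0, 0, 0, 0],
  ],
)

```text
time: 40.65
position: [0.4611, 0.1677, 0.3316]
tool_rot: [0.737, 0.676, 0.001, 0.0]
ft_force: [0.1, -0.0, -0.4]
grip_width: 0.0324
grip_force: 8.0
```

```bash
python3 - <<'E'
from h import *
o=get_obs();print(o['position'],o['tool_rot'])
c=shot('scene'); cv2.imwrite('pics/s11.png',cv2.resize(c['pixels'][90:290,130:530],None,fx=2,fy=2))
E
```

```text
[0.46105435 0.16773522 0.33161189] [7.36630538e-01 6.76295016e-01 5.25900345e-04 4.75348819e-04]
```

View pics/s11.png

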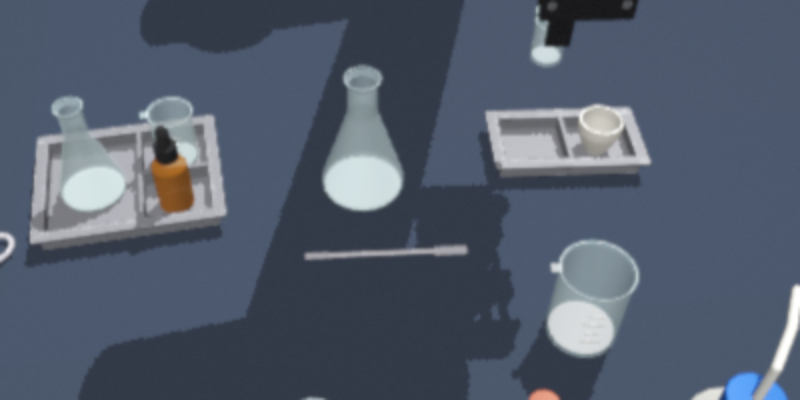

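step_arm(
  rows=[
    [0, 0, -0.03, 0, 0, 0],
    [0, 0, -0.035, 0, 0, 0],
    [0, 0, -0.025, 0, 0, 0],
    [0, 0, -0.015, 0, 0, 0],
    [0, 0, -0.007, 0, 0, 0],
    [0, 0, -0.002, 0, 0, 0],
    [0, 0, 0, 0, 0, 0],
    [0, 0, 0, 0, 0, 0],
  ],
)

```text
time: 41.7
position: [0.4601, 0.1681, 0.2184]
tool_rot: [0.736, 0.677, 0.001, 0.0]
ft_force: [-0.1, -0.1, -0.8]
grip_width: 0.0322
grip_force: 8.0
```

step_arm(
  rows=[
    [0, 0, -0.001, 0, 0, 0],
    [0, 0, 0, 0, 0, 0],
    [0, 0, 0, 0, 0, 0],
  ],
)

```text
time: 42.08
position: [0.4598, 0.168, 0.2168]
tool_rot: [0.736, 0.676, 0.0, 0.0]
ft_force: [-0.3, -0.6, -0.4]
grip_width: 0.032
grip_force: 8.0
```

step_arm(
  rows=[
    [0, 0, -0.001, 0, 0, 0],
    [0, 0, 0, 0, 0, 0],
    [0, 0, 0, 0, 0, 0],
  ],
)

```text
time: 42.45
position: [0.4599, 0.168, 0.2157]
tool_rot: [0.736, 0.676, 0.0, 0.0]
ft_force: [0.0, -0.2, -0.4]
grip_width: 0.0317
grip_force: 8.0
```

step_arm(
  rows=[
    [0, 0, -0.0005, 0, 0, 0],
    [0, 0, 0, 0, 0, 0],
  ],
)

```text
time: 42.7
position: [0.4598, 0.168, 0.2156]
tool_rot: [0.736, 0.676, 0.0, 0.0]
ft_force: [-1.5, 1.3, 4.0]
grip_width: 0.0319
grip_force: 8.0
```

step_arm(
  rows=[
    [0, 0, 0, 0, 0, 0],
    [0, 0, 0, 0, 0, 0],
    [0, 0, 0, 0, 0, 0],
    [0, 0, 0.01, 0, 0, 0],
    [0, 0, 0.03, 0, 0, 0],
    [0, 0, 0.05, 0, 0, 0],
    [0, 0, 0.05, 0, 0, 0],
    [0, 0, 0.04, 0, 0, 0],
    [0, 0, 0.02, 0, 0, 0],
    [0, 0, 0, 0, 0, 0],
    [0, 0, 0, 0, 0, 0],
  ],
  jaw=0.05,
)

```text
time: 44.08
position: [0.4592, 0.1679, 0.4146]
tool_rot: [0.736, 0.676, -0.001, -0.0]
ft_force: [0.4, -0.2, 0.2]
grip_width: 0.0499
grip_force: 0.0
```

```bash
python3 - <<'E'
from h import *
c=shot('scene'); cv2.imwrite('pics/s12.png',cv2.resize(c['pixels'][90:290,130:530],None,fx=2,fy=2))
E
```

```text
(no output)
```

View pics/s12.png

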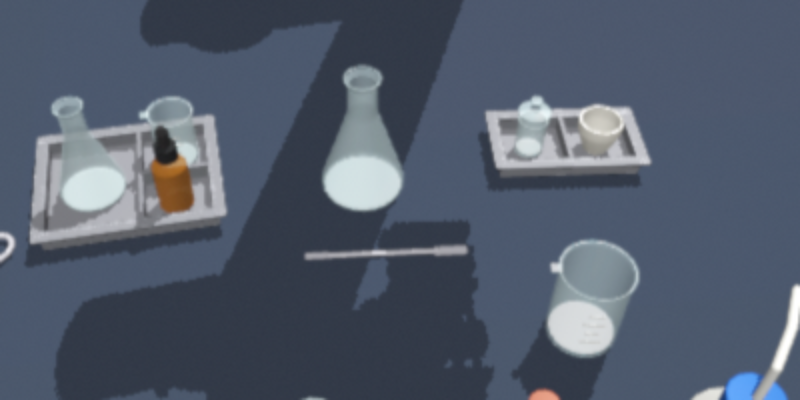

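All five pieces stand upright in their compartments (flask (92,188), beaker (170,130), bottle (172,180), weighing bottle (533,130), crucible (600,130)); both spares are where they were.

```bash
python3 -c "
from rig import hand_in; print(hand_in())"
```

```text
the job is handed in; nothing more can be done
None
```

Both sets are made up and the job is handed in, at about 44 s of the 128 s allowed: the last picture showed all five pieces upright in their own compartments and both spares where they started.

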